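Index the marking slide by one hole and hold its pin home

ROBOT

A 6-joint arm with a two-finger parallel gripper is mounted at the origin on the work surface. World frame = base frame: x ahead of the robot, y to its left, z up, the work surface at z = 0. Lengths are in m, angles in rad, forces in N, time in s.
With the tool pointing down it reaches from about 0.375 to 0.825 m from the base axis. Payload 5.5 kg.
Tool frame: the origin (TCP) lies at the very end of the fingers, on their centre line; the grasp point (between the pads) lies 19 mm behind it; x points along the fingers, z is the direction in which the jaws open and shut, and the axes are right-handed (so a half turn about x gives the same grasp; the last joint's range is limited). The gripper opens to 85 mm and grips with 20 to 120 N. Pads are 22 mm wide; open, the fingers measure 114 mm over their backs; the gripper's body (76 mm by 85 mm) begins 54 mm behind the grasp point. The pads swing forward as they close: fully open they stand 13 mm farther back than shut.
Start: joints at [-1.322, 0.314, -0.047, 1.21, 0, 1.571], TCP at [0.148, -0.582, 0.231] pointing down, gripper open.
Joint ranges: [-2.67, 2.67], [-0.69, 1.73], [-1.03, 1.25], [-2.08, 2.16], [-1.42, 1.45], [-3.14, 3.14]. Speed limits (rad/s): [2.39, 2.39, 3.01, 3.14, 3.14, 3.14].

INTERFACE

Orientations are given as a 3x3 rotation matrix whose columns are the frame's x, y, z axes.
In Python, from station import observe, viewer, job_done gives the robot as it stands. The module is installed in compiled form; this text tells all that it offers.
- The arm moves only by the tool apply_moves, never from a script. Its argument "moves" is a list of rows, each an object of numbers: "x", "y", "z": the shift along the world's x, y, z in mm; "rx", "ry", "rz": the turn, a rotation vector about the world's x, y, z in rad; "grip": the opening, from 0 (shut) to 1 (fully open). A call has 1 to 8 rows; each row shifts and turns the commanded pose from where the row before left it; what a row does not reach is not made up. A row lasts 1/8 s, in which the tool goes at most 62.5 mm and 10.7 degrees, less where a joint would pass 70% of its speed; a pose out of reach is approached as far as the arm can. A call with a gripper value outside its range is refused whole. The fingers move at their own pace and stop on an object; "newtons" is the grip in N (left out, the last holds). Time passes only in rows, so rows that do not move let the fingers close. It gives the time, the measured TCP pose, the force and the opening at its end, in the units of the state.
- observe(): the state, without advancing time (a new reading comes with each control period).
- viewer.read_camera(name): name is "scene" or "top" or "wrist"; returns the picture (400x640x3 uint8, red, green, blue); there is no depth.
- viewer.get_calibration(name): a dict with "K" (3x3 intrinsics, pixels), "world_from_camera" (4x4, takes a point from camera to world coordinates); the wrist camera has in their place "tool_from_camera" (4x4, takes a point from camera to tool coordinates, whose origin is the TCP and whose axes are the tool frame's). Camera axes: x right, y up, looking along -z (the intrinsics and any distortion apply to the point x, -y, -z); pixel columns grow to the right and rows downward; lengths in m; the calibration is good to about 2 mm. The wrist camera is an equidistant fisheye: a pixel r from the principal point sees the ray r / f radians off the axis. A picture is of the moment at which its call begins: read the wrist's pose just before it. get_calibration takes no time and is no camera call.
- job_done(): hands the job in, once; it reports no verdict.
The state is a dict: "time": time; "qpos": joint angles; "joint_vel": joint speeds; "tau": joint torques, N m; "tool_pos": TCP position; "tool_rot": TCP orientation; "contact_force": force on the tool from outside, world axes, zero at the start; "ft_torque": the same for the moment, N m; "gripper_width": finger opening in m.
Only numpy, scipy, OpenCV 4.12 (cv2) and the standard library are available. Lean on these libraries where they do the work, as an engineer would, in place of code of your own. Each camera call takes 0.05 s, during which the arm holds its last target. There are 200 camera calls.

TASK

First hang the plywood marking template by its eye on the upright post of the slide's carriage, so that it lies flat on the round seat, and let go of it. Then pull up the black knob of the lock plunger, slide the carriage to the next hole towards the end of the plank that carries the round stop (not the square one), and let the pin go fully home in that hole. Finish while still holding the knob with the pin home and the template still hung; leave the other things on the bench where they are.

Things in the scene. Friction and masses are not known exactly. Their poses are not given: they have to be found in the camera images.
- template_eye (a point): centre (half-way up) of the loose plywood template: a flat plate with round ends, 130 mm long (its x), 50 mm wide (its y), 12 mm thick (its z), about 50 g, lying flat on the bench at the start; the eye is a round through hole of 19 mm in its very middle, and this point is the eye's centre. The template balances about the eye, so it may hang at any heading. It can be gripped across its 50 mm width right over the eye.
- slide: marking slide, fixed: a wooden plank 100 mm (its x) x 400 mm (its y) x 20 mm high, with a steel tube along its y on top, 30 mm wide and 270 mm long, tube top 50 mm above the bench. Origin: bench level, middle of the plank; z up. Five holes 13 mm wide in the tube's top, 50 mm apart along y, at y = -100, -50, 0, 50, 100 mm. The carriage starts at the middle hole.
- carriage (a joint): position of the aluminium carriage along the slide's y (m): 0 at the middle hole where it starts, positive towards the slide's +y; the next holes are at +0.050 and -0.050. It slides with about 2 N of friction, but only while the pin is out of its hole. It carries the plunger, whose axis lies over the middle of the tube, and on an arm towards the slide's -x the seat with the post. Saddle 52 mm x 44 mm (along y), top 62 mm above the bench.
- plunger (a joint): lift of the lock plunger (m), along z: 0 = pin fully home, 0.022 = fully pulled up. The pin clears the tube's top from about 0.015. A spring pulls it down with 3 N at 0 and 6 N at the top. The pin is 10 mm thick with a round tip and has up to 1.5 mm of play in a hole.
- knob_center (a point): centre of the plunger's black round knob, 30 mm across and 26 mm high, upright, 99 mm above the bench when the pin is home; it rises with the plunger and moves with the carriage. Below it is a barrel 18 mm thick, its top 4 mm below the knob's underside when home.
- post_seat (a point): foot of the carriage's upright post, on the post's axis, at the top face of the round seat (62 mm above the bench, 105 mm from the knob's axis towards the slide's -x). Post 12 mm thick, 25 mm tall with a tapered tip; seat 38 mm across. It moves with the carriage. With the template hung, the template's centre is 6 mm above this point.
- round_stop: steel round stop, fixed on one end of the plank: upright cylinder 32 mm across and 40 mm high on a flange. Origin: middle of its underside, 160 mm from the plank's middle along the slide's y, on the +y end or the -y end.
- square_stop: steel square stop, fixed on the other end of the plank: block 36 x 32 x 30 mm. Origin: middle of its underside.
- offcut: plywood off-cut of the template's outline, 130 x 50 x 12 mm, but with no eye; loose, to be left where it is
- mallet: wooden mallet lying on the bench; loose, to be left where it is
- gouge: gouge with a wooden handle lying on the bench; loose, to be left where it is
- brush: hand brush lying on the bench; loose, to be left where it is
- mug: white mug, about 76 mm across and 90 mm high; loose, to be left where it is
- bottle: clear bottle, 68 mm across and 170 mm high; loose, to be left where it is
- blank: plain wooden block 45 x 100 x 35 mm; loose, to be left where it is
There are look-alikes about, which are no part of the job. Leave any turquoise or yellow look-alike of the part that bears template_eye alone.

How it is judged:
By the outcome, as a careful person would: the job done as asked, in the order asked, and still so for the second after the job is handed in, while the arm keeps its last pose, push and grip.
It also fails if it takes over 54 s, if anything falls off the work surface, if the arm or the gripper's body presses on something with over 40 N, if the wrist force passes 120 N, or if a joint passes its speed limit or range.

## Working session

There is one attempt and no reset: what is moved stays moved. The work goes in short steps, Python scripts to look and compute and a tool call to move; the robot and the scene stay as the last step left them, time stands still between calls to the robot, and variables do not carry over. Pictures are saved under pics/ and viewed, about 8 in all and at most 12, crops included, and the job is handed in when it is done.

Besides the shell and the picture viewer there is one more tool, called after "Call:" as a command line: name --argument value ..., lists and objects as JSON in quotes. apply_moves: Moves the arm, as the interface text tells. Its arguments: {"type":"object","properties":{"moves":{"type":"array","items":{"type":"object","properties":{"x":{"type":"number"},"y":{"type":"number"},"z":{"type":"number"},"rx":{"type":"number"},"ry":{"type":"number"},"rz":{"type":"number"},"grip":{"type":"number"}}}},"newtons":{"type":"number"}},"required":["moves"]}

```bash
mkdir -p pics; cat > h.py <<'E'
import numpy as np, cv2
from station import observe, viewer, job_done
def snap(n,f,crop=None,s=1):
    o=observe(); im=viewer.read_camera(n)[:,:,::-1].copy()
    cv2.imwrite(f'pics/{f}_raw.png',im)
    if crop: x0,y0,x1,y1=crop; im=im[y0:y1,x0:x1]
    im=cv2.resize(im,None,fx=s,fy=s,interpolation=cv2.INTER_CUBIC)
    cv2.imwrite(f'pics/{f}.png',im); return o
def ray(n,u,v,o=None):
    c=viewer.get_calibration(n);K=np.array(c['K'])
    if n=='wrist':
        T=np.eye(4);T[:3,:3]=o['tool_rot'];T[:3,3]=o['tool_pos'];T=T@np.array(c['tool_from_camera'])
        a=(u-K[0,2])/K[0,0];b=(v-K[1,2])/K[1,1];r=np.hypot(a,b)+1e-12
        d=np.array([np.sin(r)*a/r,-np.sin(r)*b/r,-np.cos(r)])
    else:
        T=np.array(c['world_from_camera'])
        d=np.array([(u-K[0,2])/K[0,0],-(v-K[1,2])/K[1,1],-1])
    return T[:3,3],T[:3,:3]@d
def at(n,u,v,z,o=None):
    p,d=ray(n,u,v,o); return (p+d*(z-p[2])/d[2])
E
python3 - <<'E'
from h import *
snap('top','top0',s=1.25);o=snap('scene','sc0',s=1.25)
for n in ['scene','top','wrist']: print(viewer.get_calibration(n))
print(o)
E
```

```text
{'K': array([[406.74373689,   0.        , 321.18980677],
       [  0.        , 406.74373689, 199.59503693],
       [  0.        ,   0.        ,   1.        ]]), 'world_from_camera': array([[ 0.63989085, -0.6147595 ,  0.46109702,  0.99577786],
       [ 0.76829995,  0.52425692, -0.36724633, -0.42770873],
       [-0.01596513,  0.58925838,  0.8077869 ,  1.00613655],
       [ 0.        ,  0.        ,  0.        ,  1.        ]])}
{'K': array([[419.85836304,   0.        , 313.39680095],
       [  0.        , 419.85836304, 198.92087577],
       [  0.        ,   0.        ,   1.        ]]), 'world_from_camera': array([[ 9.70457328e-03,  9.96047740e-01, -8.82877138e-02,
         3.38742409e-01],
       [-9.99952421e-01,  9.75393585e-03,  1.27698511e-04,
         9.33888257e-03],
       [ 9.88346510e-04,  8.82822740e-02,  9.96095007e-01,
         1.33929235e+00],
       [ 0.00000000e+00,  0.00000000e+00,  0.00000000e+00,
         1.00000000e+00]])}
{'K': array([[309.70691629,   0.        , 317.17928113],
       [  0.        , 309.70691629, 207.11336563],
       [  0.        ,   0.        ,   1.
[... 488 characters left out ...]
214e-05,  1.57077236e+00]), 'joint_vel': array([-5.72272911e-04, -1.18867910e-04, -8.33148795e-05, -7.37431323e-04,
        1.50365685e-06, -2.47563246e-04]), 'tau': array([ 1.04258663e-03, -5.41243315e+01,  3.40876222e+01,  1.17183817e-02,
        1.15136668e-04,  6.51594192e-06]), 'tool_pos': array([ 0.14760378, -0.58097168,  0.23047107]), 'tool_rot': array([[-4.24885434e-04,  9.69200804e-01,  2.46271438e-01],
       [ 1.61269984e-03,  2.46271804e-01, -9.69199462e-01],
       [-9.99998609e-01, -1.46368252e-05, -1.66766729e-03]]), 'contact_force': array([ 0.41598149, -0.93111504, -0.87549119]), 'ft_torque': array([-0.02579194,  0.00142055, -0.05139956]), 'gripper_width': 0.0854656780040581}
```

View pics/top0.png

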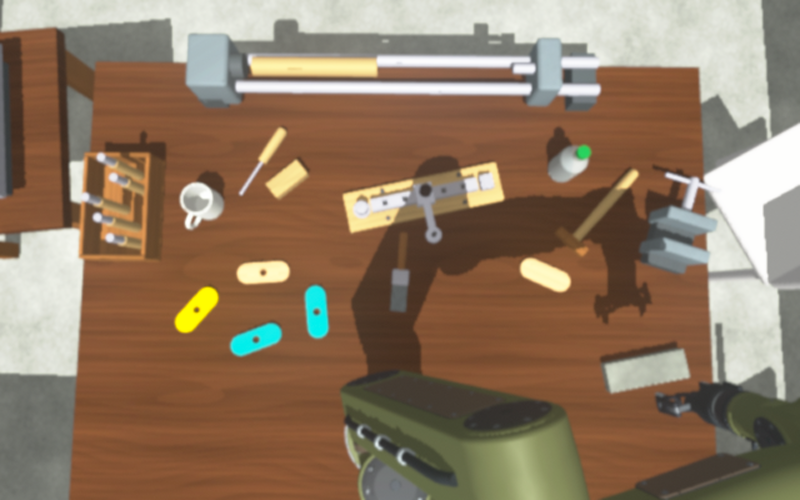

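View pics/sc0.png

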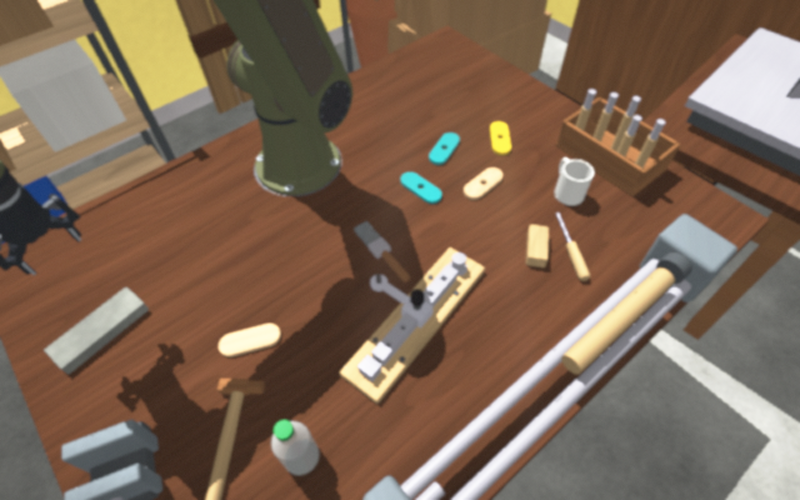

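The top view shows the plywood template with its eye at (263,272). The knob is at (425,190), the post at (433,234), the round stop at the left plank end (361,206) and the square stop at the right (487,181). These are pixels in the 1.25x picture.

```bash
python3 - <<'E'
from h import *
def p(n,u,v,z): return at(n,u/1.25,v/1.25,z).round(4)
for nm,t,s,z in [('eye',(263,272),(484,182),.012),('knob',(425.5,189),(418,298),.112),('post',(433,234),(379,283),.087),('round',(361,206),(459,259),.06),('square',(487,181),(376,361),.05)]:
    print(nm,p('top',*t,z),p('scene',*s,z))
print('tips',p('top',240,273,.006),p('top',287,271,.006))
print('plank',[p('top',a,b,.02) for a,b in[(344,194),(498,163),(505,200),(351,232)]])
E
```

```text
eye [0.3939 0.3341 0.012 ] [0.3999 0.3347 0.012 ]
knob [ 0.5903 -0.0695  0.112 ] [ 0.601  -0.0738  0.112 ]
post [ 0.486  -0.0896  0.087 ] [ 0.508  -0.1031  0.087 ]
round [0.5569 0.086  0.06  ] [0.5609 0.0846 0.06  ]
square [ 0.6248 -0.2268  0.05  ] [ 0.6298 -0.2094  0.05  ]
tips [0.3911 0.3939 0.006 ] [0.3973 0.2747 0.006 ]
plank [array([0.5942, 0.1321, 0.02  ]), array([ 0.6786, -0.2608,  0.02  ]), array([ 0.5828, -0.2779,  0.02  ]), array([0.497 , 0.1127, 0.02  ])]
```

Call:
apply_moves --moves '[{"x": 40,"y": 55,"rz": 0.17},{"x": 40,"y": 55,"rz": 0.17},{"x": 40,"y": 55,"rz": 0.17},{"x": 40,"y": 55,"rz": 0.17},{"x": 40,"y": 55,"rz": 0.17},{"x": 40,"y": 55,"rz": 0.17},{"x": 40,"y": 55,"rz": 0.17},{"x": 40,"y": 55,"rz": 0.17}]'

```text
invalid input
```

Call:
apply_moves --moves '[{"x": -9,"y": 59,"z": -10},{"x": -9,"y": 59,"z": -10},{"x": -9,"y": 59,"z": -10},{"x": -9,"y": 59,"z": -10},{"x": -9,"y": 59,"z": -10},{"x": -9,"y": 59,"z": -10},{"x": -9,"y": 59,"z": -10},{"x": -9,"y": 59,"z": -10},{}]'

```text
invalid input
```

Call:
apply_moves --moves '[{"x": 36,"y": 50,"rz": 0.17},{"x": 36,"y": 50,"rz": 0.17},{"x": 36,"y": 50,"rz": 0.17},{"x": 36,"y": 50,"rz": 0.17},{"x": 36,"y": 50,"rz": 0.17},{"x": 36,"y": 50,"rz": 0.17},{"x": 36,"y": 50,"rz": 0.17},{"x": 36,"y": 50,"rz": 0.17}]'

```text
invalid input
```

Call:
apply_moves --moves '[{"x": 36,"y": 50,"z": 0,"rx": 0,"ry": 0,"rz": 0.17,"grip": 1},{"x": 36,"y": 50,"z": 0,"rx": 0,"ry": 0,"rz": 0.17,"grip": 1}]' --newtons 40

```text
time: 0.35
tool_pos: [0.22, -0.4803, 0.2305]
tool_rot: [[-0.0, 0.83, 0.558], [0.001, 0.558, -0.83], [-1.0, 0.001, -0.001]]
contact_force: [1.1, 0.4, 0.8]
gripper_width: 0.0856
```

Call:
apply_moves --moves '[{"x": 36,"y": 50,"z": 0,"rx": 0,"ry": 0,"rz": 0.17,"grip": 1},{"x": 36,"y": 50,"z": 0,"rx": 0,"ry": 0,"rz": 0.17,"grip": 1},{"x": 36,"y": 50,"z": 0,"rx": 0,"ry": 0,"rz": 0.17,"grip": 1},{"x": 36,"y": 50,"z": 0,"rx": 0,"ry": 0,"rz": 0.17,"grip": 1},{"x": 36,"y": 50,"z": 0,"rx": 0,"ry": 0,"rz": 0.17,"grip": 1},{"x": 36,"y": 50,"z": 0,"rx": 0,"ry": 0,"rz": 0.17,"grip": 1}]'

```text
time: 1.1
tool_pos: [0.4364, -0.1797, 0.2312]
tool_rot: [[-0.0, -0.044, 0.999], [-0.0, 0.999, 0.044], [-1.0, -0.0, -0.0]]
contact_force: [0.0, 0.0, 1.0]
gripper_width: 0.0851
```

Call:
apply_moves --moves '[{"x": -5,"y": 60,"z": -10,"rx": 0,"ry": 0,"rz": 0,"grip": 1},{"x": -5,"y": 60,"z": -10,"rx": 0,"ry": 0,"rz": 0,"grip": 1},{"x": -5,"y": 60,"z": -10,"rx": 0,"ry": 0,"rz": 0,"grip": 1},{"x": -5,"y": 60,"z": -10,"rx": 0,"ry": 0,"rz": 0,"grip": 1},{"x": -5,"y": 60,"z": -10,"rx": 0,"ry": 0,"rz": 0,"grip": 1},{"x": -5,"y": 60,"z": -10,"rx": 0,"ry": 0,"rz": 0,"grip": 1},{"x": -5,"y": 60,"z": -10,"rx": 0,"ry": 0,"rz": 0,"grip": 1},{"x": -5,"y": 60,"z": -10,"rx": 0,"ry": 0,"rz": 0,"grip": 1}]'

```text
time: 2.1
tool_pos: [0.3951, 0.3004, 0.1508]
tool_rot: [[0.0, -0.038, 0.999], [-0.0, 0.999, 0.038], [-1.0, -0.0, 0.0]]
contact_force: [0.9, 0.2, -0.3]
gripper_width: 0.0856
```

```bash
python3 - <<'E'
from h import *
o=snap('wrist','w1',s=1.25);print(o['tool_pos'],o['tool_rot'].round(3))
E
```

```text
[0.39510436 0.30038304 0.15082381] [[ 0.    -0.038  0.999]
 [-0.     0.999  0.038]
 [-1.    -0.     0.   ]]
```

View pics/w1.png

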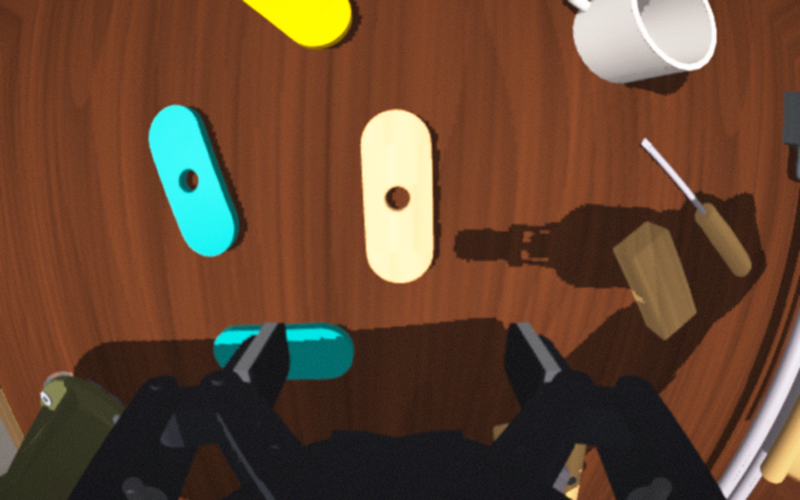

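Wrist view: the plywood template's eye is at (398,198) and its ends at (396,108) and (400,284). Turquoise and yellow decoys are nearby but clear of the fingers.

```bash
python3 - <<'E'
from h import *
o=observe()
w=lambda u,v,z:at('wrist',u/1.25,v/1.25,z,o).round(4)
print(w(398,198,.012),w(398,198,.006))
a,b=w(396,108,.012),w(400,284,.012);print(a,b,(a+b)/2,np.degrees(np.arctan2(*(a-b)[1::-1])),np.linalg.norm(a-b))
l,r=w(361,198,.012),w(434.5,195,.012);print(l,r,(l+r)/2)
E
```

```text
[0.3942 0.3433 0.012 ] [0.3942 0.3425 0.006 ]
[0.3899 0.4087 0.012 ] [0.3986 0.2769 0.012 ] [0.39425 0.3428  0.012  ] 93.77656438320233 0.13208682750372955
[0.3672 0.3423 0.012 ] [0.4207 0.3468 0.012 ] [0.39395 0.34455 0.012  ]
```

Call:
apply_moves --moves '[{"x": 0,"y": 19,"z": -45,"rx": 0,"ry": 0,"rz": 0.028,"grip": 1},{"x": 0,"y": 19,"z": -45,"rx": 0,"ry": 0,"rz": 0,"grip": 1},{"x": 0,"y": 0,"z": -10,"rx": 0,"ry": 0,"rz": 0,"grip": 1},{"x": 0,"y": 0,"z": 0,"rx": 0,"ry": 0,"rz": 0,"grip": 1}]'

```text
time: 2.65
tool_pos: [0.3952, 0.3355, 0.051]
tool_rot: [[-0.001, -0.066, 0.998], [-0.002, 0.998, 0.066], [-1.0, -0.001, -0.002]]
contact_force: [-0.4, -0.2, 0.5]
gripper_width: 0.0854
```

```bash
python3 - <<'E'
from h import *
o=snap('wrist','w2',s=1.25);print(o['tool_pos'],o['tool_rot'].round(3))
E
```

```text
[0.39520499 0.33554536 0.05097775] [[-0.001 -0.066  0.998]
 [-0.002  0.998  0.066]
 [-1.    -0.001 -0.002]]
```

View pics/w2.png

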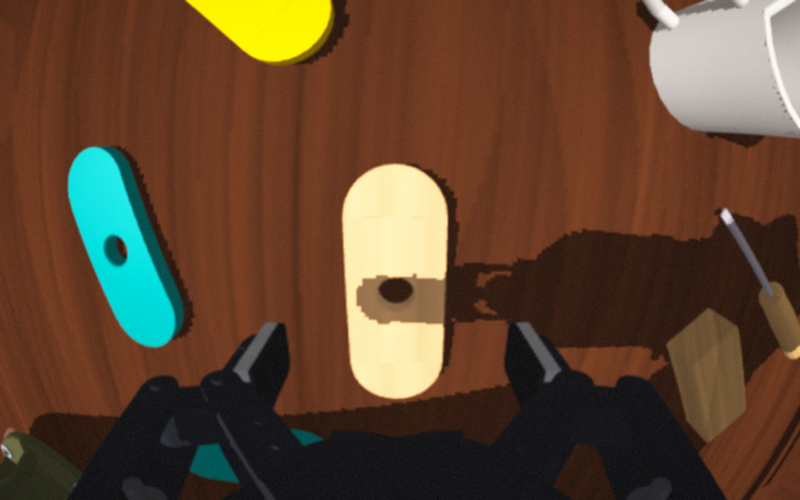

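The closer wrist view shows the eye at (396,290) and the template's ends at (395,163) and (396,399).

```bash
python3 - <<'E'
from h import *
o=observe()
w=lambda u,v,z:at('wrist',u/1.25,v/1.25,z,o).round(4)
print(w(396,290,.012))
a,b=w(395,163,.012),w(396,399,.012);print(a,b,(a+b)/2,np.degrees(np.arctan2(*(a-b)[1::-1])),np.linalg.norm(a-b))
l,r=w(344,285,.012),w(446,285,.012);print(l,r,(l+r)/2)
E
```

```text
[0.396  0.3384 0.012 ]
[0.3915 0.4015 0.012 ] [0.4005 0.2698 0.012 ] [0.396   0.33565 0.012  ] 93.90935117498881 0.13200715889678108
[0.3696 0.3393 0.012 ] [0.4212 0.3426 0.012 ] [0.3954  0.34095 0.012  ]
```

Call:
apply_moves --moves '[{"x": 1,"y": 1,"z": -25,"rx": 0,"ry": 0,"rz": 0.002,"grip": 1},{"x": 0,"y": 0,"z": -17,"rx": 0,"ry": 0,"rz": 0,"grip": 1},{"x": 0,"y": 0,"z": -5,"rx": 0,"ry": 0,"rz": 0,"grip": 1},{"x": 0,"y": 0,"z": 0,"rx": 0,"ry": 0,"rz": 0,"grip": 0.4},{"x": 0,"y": 0,"z": 0,"rx": 0,"ry": 0,"rz": 0,"grip": 0.4},{"x": 0,"y": 0,"z": 0,"rx": 0,"ry": 0,"rz": 0,"grip": 0.4},{"x": 0,"y": 0,"z": 0,"rx": 0,"ry": 0,"rz": 0,"grip": 0.4},{"x": 0,"y": 0,"z": 0,"rx": 0,"ry": 0,"rz": 0,"grip": 0.4}]' --newtons 40

```text
time: 3.7
tool_pos: [0.3975, 0.338, 0.0058]
tool_rot: [[0.002, -0.068, 0.998], [0.001, 0.998, 0.068], [-1.0, 0.001, 0.002]]
contact_force: [-0.3, -2.1, 7.4]
gripper_width: 0.0483
```

Call:
apply_moves --moves '[{"x": 0,"y": 0,"z": 30,"rx": 0,"ry": 0,"rz": 0,"grip": 0.4},{"x": 0,"y": 0,"z": 60,"rx": 0,"ry": 0,"rz": 0,"grip": 0.4},{"x": 0,"y": 0,"z": 60,"rx": 0,"ry": 0,"rz": 0,"grip": 0.4}]'

```text
time: 4.08
tool_pos: [0.3965, 0.3373, 0.1564]
tool_rot: [[0.0, -0.068, 0.998], [0.0, 0.998, 0.068], [-1.0, -0.0, 0.0]]
contact_force: [0.5, 0.6, -0.8]
gripper_width: 0.0479
```

Call:
apply_moves --moves '[{"x": 9.5,"y": -44,"z": 0,"rx": 0,"ry": 0,"rz": -0.178,"grip": 0.4},{"x": 9.5,"y": -44,"z": 0,"rx": 0,"ry": 0,"rz": -0.178,"grip": 0.4},{"x": 9.5,"y": -44,"z": 0,"rx": 0,"ry": 0,"rz": -0.178,"grip": 0.4},{"x": 9.5,"y": -44,"z": 0,"rx": 0,"ry": 0,"rz": -0.178,"grip": 0.4},{"x": 9.5,"y": -44,"z": 0,"rx": 0,"ry": 0,"rz": -0.178,"grip": 0.4},{"x": 9.5,"y": -44,"z": 0,"rx": 0,"ry": 0,"rz": -0.178,"grip": 0.4},{"x": 9.5,"y": -44,"z": 0,"rx": 0,"ry": 0,"rz": -0.178,"grip": 0.4},{"x": 9.5,"y": -44,"z": 0,"rx": 0,"ry": 0,"rz": -0.178,"grip": 0.4}]'

```text
time: 5.08
tool_pos: [0.4732, -0.016, 0.1551]
tool_rot: [[0.001, 0.978, 0.207], [-0.0, 0.207, -0.978], [-1.0, 0.001, 0.0]]
contact_force: [-0.4, 0.5, -0.7]
gripper_width: 0.0483
```

Call:
apply_moves --moves '[{"x": 0,"y": 0,"z": 0,"rx": 0,"ry": 0,"rz": 0,"grip": 0.4},{"x": 0,"y": 0,"z": 0,"rx": 0,"ry": 0,"rz": 0,"grip": 0.4}]'

```text
time: 5.32
tool_pos: [0.4727, -0.0143, 0.1546]
tool_rot: [[0.0, 0.977, 0.214], [0.0, 0.214, -0.977], [-1.0, 0.0, -0.0]]
contact_force: [-0.2, 0.1, -0.5]
gripper_width: 0.0486
```

```bash
python3 - <<'E'
from h import *
o=snap('wrist','w3',s=1.25);print(o['tool_pos'],o['tool_rot'].round(3))
snap('top','t3')
E
```

```text
[ 0.47265429 -0.01427998  0.1546403 ] [[ 0.     0.977  0.214]
 [ 0.     0.214 -0.977]
 [-1.     0.    -0.   ]]
```

View pics/w3.png

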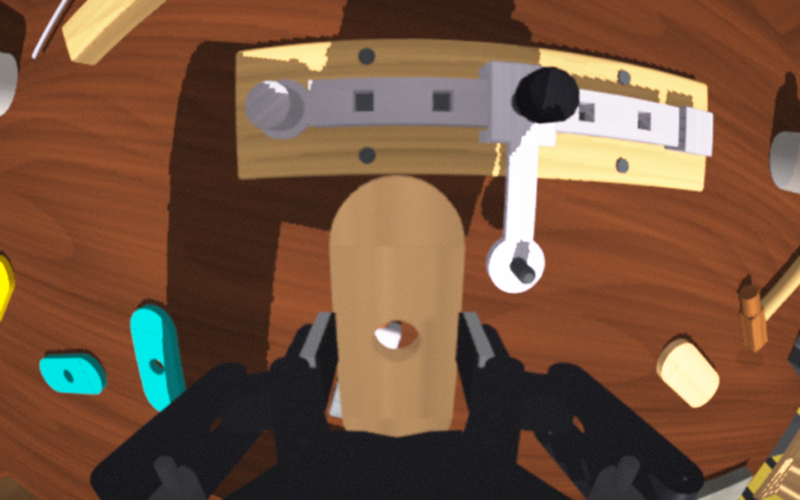

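Wrist view: the eye of the held template is at about (397,335). The seat disk's centre is at (516,265), the post tip at (523,272) and the knob at (546,96). The round stop is on the left, which is slide +y.

```bash
python3 - <<'E'
from h import *
o=observe();R=o['tool_rot'];t=o['tool_pos']
w=lambda u,v,z:at('wrist',u/1.25,v/1.25,z,o).round(4)
tl=lambda p:(R.T@(p-t)*1000).round(1)
e=w(397,335,t[2]+.006);print('eye',e,tl(e))
a,b=w(397,176,t[2]+.006),w(397,434,t[2]+.006);print('far end',a,tl(a),'near(vis)',tl(b))
l,r=w(331,250,t[2]+.006),w(464,250,t[2]+.006);print('edges',tl(l),tl(r))
for n,u,v,z in [('seat',516.5,265,.062),('tip',523,272,.087),('knob',546,96,.105),('round',275,103,.055),('holeA',364,101,.05),('holeB',442,101,.05)]:
    p=w(u,v,z);print(n,p,tl(p))
im=cv2.imread('pics/t3_raw.png')[130:220,240:420];cv2.imwrite('pics/t3c.png',cv2.resize(im,None,fx=4,fy=4,interpolation=cv2.INTER_CUBIC))
E
```

```text
eye [ 0.4737 -0.0133  0.1605] [-6.   1.2 -0.1]
far end [0.5342 0.     0.1605] [-6.  63.2 -0. ] near(vis) [ -6.  -52.1  -0. ]
edges [ -6.   36.2 -24.4] [-6.  36.1 24.7]
seat [ 0.4884 -0.0908  0.062 ] [92.5 -1.1 78.8]
tip [ 0.4911 -0.0862  0.087 ] [67.5  2.5 74.9]
knob [ 0.5893 -0.0658  0.105 ] [ 49.5 102.8  76.1]
round [0.5576 0.084  0.055 ] [ 99.5 104.1 -77. ]
holeA [0.5685 0.0286 0.05  ] [104.5 102.8 -20.6]
holeB [ 0.5793 -0.0191  0.05  ] [104.5 103.1  28.3]
```

View pics/t3c.png

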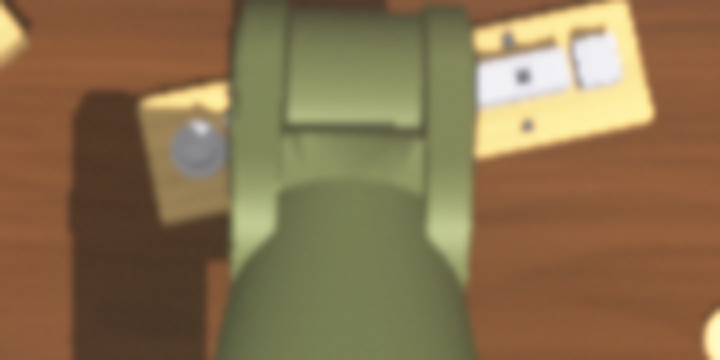

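```bash
python3 - <<'E'
import cv2,numpy as np
def c(f,x,y,w=64,h=60,s=6): return cv2.resize(cv2.imread(f'pics/{f}_raw.png')[y:y+h,x:x+w],None,fx=s,fy=s,interpolation=cv2.INTER_CUBIC)
m=np.vstack([np.hstack([c('top0',312,140,66,48),c('sc0',280,205,66,48)]),np.hstack([c('w3',382,186,66,48),c('w3',290,244,66,48)])])
cv2.imwrite('pics/m.png',m);print(m.shape)
E
```

```text
(576, 792, 3)
```

View pics/m.png

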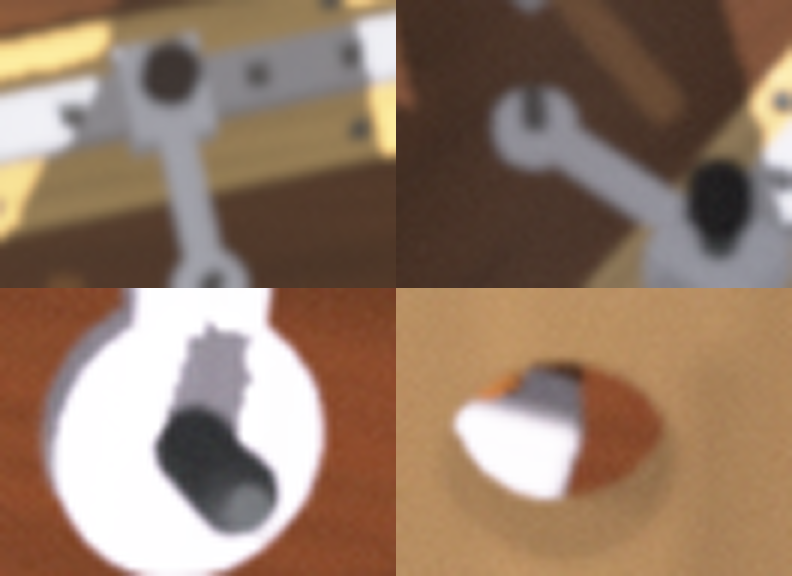

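```bash
python3 - <<'E'
from h import *
o=observe();R=o['tool_rot'];t=o['tool_pos']
tl=lambda p:(R.T@(p-t)*1000).round(1)
for n,c,u,v,z in [('eye','wrist',317,272.3,t[2]+.006),('foot','wrist',413.8,211.7,.062),('tip','wrist',422.8,221.8,.087),('seat sc','scene',303.3,226.3,.062),('tip sc','scene',302.5,220.3,.087),('seat top','top',347.2,187,.062),('knob top','top',340.5,152.2,.112)]:
    p=at(c,u,v,z,o);print(n,p.round(4),tl(p))
k=at('top',340.5,152.2,.112)
print('post via knob',k[:2]-.105*np.array([.977,.215]))
E
```

```text
eye [ 0.4712 -0.0136  0.1605] [-6.  -1.3 -0.4]
foot [ 0.4888 -0.0912  0.062 ] [92.5 -0.8 79.3]
tip [ 0.4887 -0.0908  0.087 ] [67.5 -0.9 78.8]
seat sc [ 0.4947 -0.0939  0.062 ] [92.5  4.4 83.2]
tip sc [ 0.4915 -0.0925  0.087 ] [67.5  1.6 81.2]
seat top [ 0.4896 -0.094   0.062 ] [92.5 -0.6 82.2]
knob top [ 0.5873 -0.0698  0.112 ] [ 42.5 100.   79.6]
post via knob [ 0.48474023 -0.09237414]
```

Call:
apply_moves --moves '[{"x": 9,"y": -39,"z": 0,"rx": 0,"ry": 0,"rz": 0,"grip": 0.4},{"x": 9,"y": -39,"z": 0,"rx": 0,"ry": 0,"rz": 0,"grip": 0.4},{"x": 0,"y": 0,"z": -30,"rx": 0,"ry": 0,"rz": 0,"grip": 0.4},{"x": 0,"y": 0,"z": -22,"rx": 0,"ry": 0,"rz": 0,"grip": 0.4},{"x": 0,"y": 0,"z": 0,"rx": 0,"ry": 0,"rz": 0,"grip": 0.4},{"x": 0,"y": 0,"z": 0,"rx": 0,"ry": 0,"rz": 0,"grip": 0.4}]'

```text
time: 6.18
tool_pos: [0.4913, -0.0918, 0.1031]
tool_rot: [[0.001, 0.977, 0.215], [-0.0, 0.215, -0.977], [-1.0, 0.001, 0.0]]
contact_force: [0.1, 0.0, -0.0]
gripper_width: 0.0483
```

```bash
python3 - <<'E'
from h import *
o=snap('wrist','w4');print(o['tool_pos'],o['contact_force'])
im=cv2.imread('pics/w4_raw.png')
a=cv2.resize(im[130:360,200:440],None,fx=1.66,fy=1.66);b=cv2.resize(im[248:296,287:347],(400,382),interpolation=cv2.INTER_CUBIC)
cv2.imwrite('pics/w4.png',np.hstack([a[:382],b]))
E
```

```text
[ 0.49125656 -0.09182216  0.10311119] [ 0.10798474  0.01672367 -0.00397855]
```

View pics/w4.png

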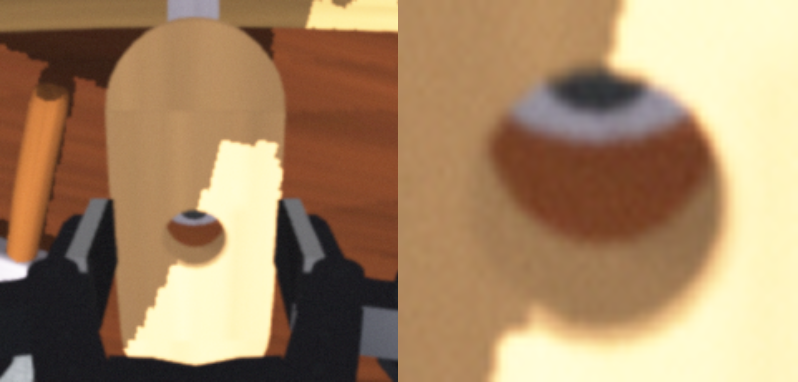

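```bash
python3 - <<'E'
from h import *
o=observe();R=o['tool_rot'];t=o['tool_pos']
tl=lambda p:(R.T@(p-t)*1000).round(1)
for n,u,v,z in [('eye',318.2,273.3,t[2]+.006),('tip -y edge',316.5,261.6,.087),('tip -y edge lower',316.5,261.6,.080),('seat -y edge',316.5,265.6,.062)]:
    print(n,tl(at('wrist',u,v,z,o)))
E
```

```text
eye [-6.  -1.9  0.2]
tip -y edge [16.4 -6.6 -0.7]
tip -y edge lower [ 23.4 -10.1  -0.7]
seat -y edge [ 41.3 -22.2  -0.7]
```

Call:
apply_moves --moves '[{"x": -1,"y": 0.7,"z": 0,"rx": 0,"ry": 0,"rz": 0,"grip": 0.4},{"x": 0,"y": 0,"z": -8,"rx": 0,"ry": 0,"rz": 0,"grip": 0.4},{"x": 0,"y": 0,"z": -5,"rx": 0,"ry": 0,"rz": 0,"grip": 0.4},{"x": 0,"y": 0,"z": -5,"rx": 0,"ry": 0,"rz": 0,"grip": 0.4},{"x": 0,"y": 0,"z": 0,"rx": 0,"ry": 0,"rz": 0,"grip": 0.4}]'

```text
time: 6.85
tool_pos: [0.4892, -0.0918, 0.0837]
tool_rot: [[-0.001, 0.977, 0.213], [0.0, 0.213, -0.977], [-1.0, -0.001, -0.0]]
contact_force: [-0.6, 0.1, -0.1]
gripper_width: 0.0481
```

Call:
apply_moves --moves '[{"x": 0,"y": 0,"z": -6,"rx": 0,"ry": 0,"rz": 0,"grip": 0.4},{"x": 0,"y": 0,"z": -6,"rx": 0,"ry": 0,"rz": 0,"grip": 0.4},{"x": 0,"y": 0,"z": -2,"rx": 0,"ry": 0,"rz": 0,"grip": 0.4},{"x": 0,"y": 0,"z": 0,"rx": 0,"ry": 0,"rz": 0,"grip": 0.4}]'

```text
time: 7.35
tool_pos: [0.4896, -0.0918, 0.07]
tool_rot: [[-0.0, 0.977, 0.213], [0.0, 0.213, -0.977], [-1.0, -0.0, -0.0]]
contact_force: [0.2, 0.1, -0.6]
gripper_width: 0.0481
```

Call:
apply_moves --moves '[{"x": 0,"y": 0,"z": -1,"rx": 0,"ry": 0,"rz": 0,"grip": 0.4},{"x": 0,"y": 0,"z": 0,"rx": 0,"ry": 0,"rz": 0,"grip": 0.85},{"x": 0,"y": 0,"z": 0,"rx": 0,"ry": 0,"rz": 0,"grip": 0.85},{"x": 0,"y": 0,"z": 0,"rx": 0,"ry": 0,"rz": 0,"grip": 0.85},{"x": 0,"y": 0,"z": 0,"rx": 0,"ry": 0,"rz": 0,"grip": 0.85},{"x": 0,"y": 0,"z": 0,"rx": 0,"ry": 0,"rz": 0,"grip": 0.85}]'

```text
time: 8.1
tool_pos: [0.4898, -0.0918, 0.0693]
tool_rot: [[0.0, 0.977, 0.213], [-0.0, 0.213, -0.977], [-1.0, 0.0, 0.0]]
contact_force: [0.1, 0.2, -0.5]
gripper_width: 0.0726
```

Call:
apply_moves --moves '[{"x": 0,"y": 0,"z": 10,"rx": 0,"ry": 0,"rz": 0,"grip": 0.85},{"x": 0,"y": 0,"z": 30,"rx": 0,"ry": 0,"rz": 0,"grip": 0.85},{"x": 0,"y": 0,"z": 50,"rx": 0,"ry": 0,"rz": 0,"grip": 0.85},{"x": 0,"y": 0,"z": 0,"rx": 0,"ry": 0,"rz": 0,"grip": 0.85},{"x": 0,"y": 0,"z": 0,"rx": 0,"ry": 0,"rz": 0,"grip": 0.85}]'

```text
time: 8.72
tool_pos: [0.4898, -0.0918, 0.1596]
tool_rot: [[0.001, 0.977, 0.213], [-0.0, 0.213, -0.977], [-1.0, 0.001, 0.0]]
contact_force: [0.7, 0.3, -0.1]
gripper_width: 0.0726
```

```bash
python3 - <<'E'
from h import *
o=snap('wrist','w5',s=1.25);print(o['tool_pos'])
E
```

```text
[ 0.48983623 -0.09184946  0.15964365]
```

View pics/w5.png

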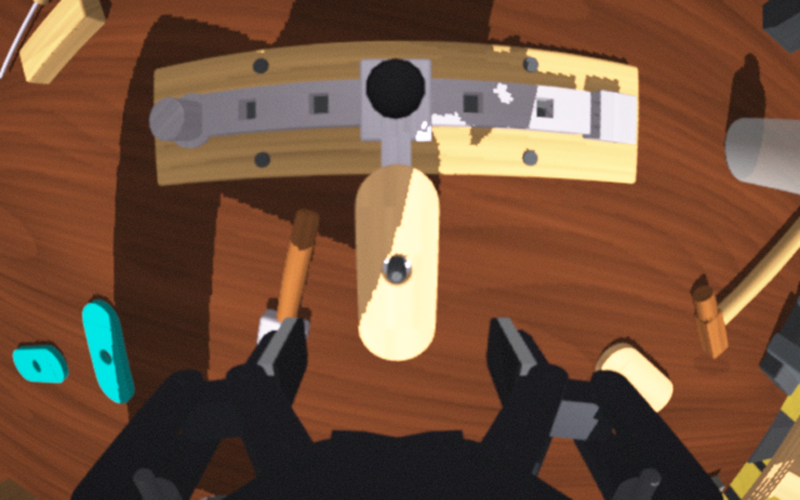

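The template is hung: the post shows through the eye at (397,268), and the template lies flat and clear of the saddle. The knob is straight ahead at (396,88).

Call:
apply_moves --moves '[{"x": 50,"y": 11,"z": 0,"rx": 0,"ry": 0,"rz": 0,"grip": 0.85},{"x": 50,"y": 11.5,"z": 0,"rx": 0,"ry": 0,"rz": 0,"grip": 0.85},{"x": 0,"y": 0,"z": -40,"rx": 0,"ry": 0,"rz": 0,"grip": 0.85},{"x": 0,"y": 0,"z": -28,"rx": 0,"ry": 0,"rz": 0,"grip": 0.85},{"x": 0,"y": 0,"z": -10,"rx": 0,"ry": 0,"rz": 0,"grip": 0.85},{"x": 0,"y": 0,"z": 0,"rx": 0,"ry": 0,"rz": 0,"grip": 0.85}]'

```text
time: 9.52
tool_pos: [0.5887, -0.0693, 0.0804]
tool_rot: [[-0.002, 0.977, 0.213], [0.0, 0.213, -0.977], [-1.0, -0.002, -0.001]]
contact_force: [-0.1, -0.6, -0.7]
gripper_width: 0.0725
```

```bash
python3 - <<'E'
from h import *
o=snap('wrist','w6');print(o['tool_pos'],o['contact_force'])
im=cv2.imread('pics/w6_raw.png')
cv2.imwrite('pics/w6.png',cv2.resize(im[140:400,140:500],None,fx=2,fy=2,interpolation=cv2.INTER_CUBIC))
E
```

```text
[ 0.58873008 -0.06925026  0.08035018] [-0.13272248 -0.63543023 -0.7319476 ]
```

View pics/w6.png

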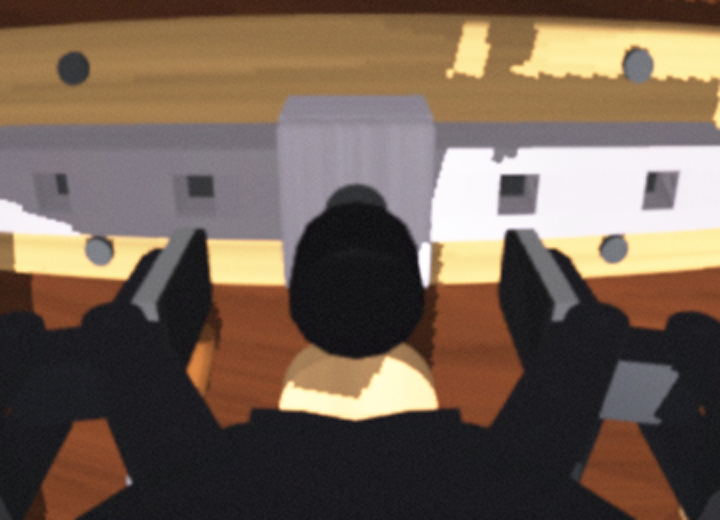

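```bash
python3 - <<'E'
from h import *
o=observe();R=o['tool_rot'];t=o['tool_pos']
tl=lambda p:(R.T@(p-t)*1000).round(1)
for v in (265,291.5,318.5): print(tl(at('wrist',318,v,.112,o)))
E
```

```text
[-30.5  15.6   0.1]
[-30.5   2.8   0.1]
[-30.5 -11.7   0.1]
```

Call:
apply_moves --moves '[{"x": 2.4,"y": 0.5,"z": 0,"rx": 0,"ry": 0,"rz": 0,"grip": 0.85},{"x": 0,"y": 0,"z": 0,"rx": 0,"ry": 0,"rz": 0,"grip": 0.15},{"x": 0,"y": 0,"z": 0,"rx": 0,"ry": 0,"rz": 0,"grip": 0.15},{"x": 0,"y": 0,"z": 0,"rx": 0,"ry": 0,"rz": 0,"grip": 0.15},{"x": 0,"y": 0,"z": 0,"rx": 0,"ry": 0,"rz": 0,"grip": 0.15},{"x": 0,"y": 0,"z": 0,"rx": 0,"ry": 0,"rz": 0,"grip": 0.15},{"x": 0,"y": 0,"z": 0,"rx": 0,"ry": 0,"rz": 0,"grip": 0.15},{"x": 0,"y": 0,"z": 0,"rx": 0,"ry": 0,"rz": 0,"grip": 0.15}]' --newtons 60

```text
time: 10.58
tool_pos: [0.5924, -0.0688, 0.082]
tool_rot: [[0.001, 0.977, 0.213], [0.0, 0.213, -0.977], [-1.0, 0.001, 0.0]]
contact_force: [-1.1, 0.3, 5.6]
gripper_width: 0.0284
```

Call:
apply_moves --moves '[{"x": 0,"y": 0,"z": 5,"rx": 0,"ry": 0,"rz": 0,"grip": 0.15},{"x": 0,"y": 0,"z": 5,"rx": 0,"ry": 0,"rz": 0,"grip": 0.15},{"x": 0,"y": 0,"z": 5,"rx": 0,"ry": 0,"rz": 0,"grip": 0.15},{"x": 0,"y": 0,"z": 5,"rx": 0,"ry": 0,"rz": 0,"grip": 0.15},{"x": 0,"y": 0,"z": 0,"rx": 0,"ry": 0,"rz": 0,"grip": 0.15}]'

```text
time: 11.2
tool_pos: [0.5923, -0.0688, 0.1016]
tool_rot: [[0.0, 0.977, 0.213], [0.0, 0.213, -0.977], [-1.0, 0.0, 0.0]]
contact_force: [3.5, 0.6, -6.7]
gripper_width: 0.028
```

Call:
apply_moves --moves '[{"x": -1.35,"y": 6.1,"z": 0,"rx": 0,"ry": 0,"rz": 0,"grip": 0.15},{"x": -1.35,"y": 6.1,"z": 0,"rx": 0,"ry": 0,"rz": 0,"grip": 0.15},{"x": -1.35,"y": 6.1,"z": 0,"rx": 0,"ry": 0,"rz": 0,"grip": 0.15},{"x": -1.35,"y": 6.1,"z": 0,"rx": 0,"ry": 0,"rz": 0,"grip": 0.15},{"x": -1.35,"y": 6.1,"z": 0,"rx": 0,"ry": 0,"rz": 0,"grip": 0.15},{"x": -1.35,"y": 6.1,"z": 0,"rx": 0,"ry": 0,"rz": 0,"grip": 0.15},{"x": -1.35,"y": 6.1,"z": 0,"rx": 0,"ry": 0,"rz": 0,"grip": 0.15},{"x": -1.35,"y": 6.1,"z": 0,"rx": 0,"ry": 0,"rz": 0,"grip": 0.15}]'

```text
time: 12.2
tool_pos: [0.5813, -0.0196, 0.1013]
tool_rot: [[0.0, 0.977, 0.213], [-0.0, 0.213, -0.977], [-1.0, 0.0, 0.0]]
contact_force: [4.4, -1.1, -5.5]
gripper_width: 0.0285
```

Call:
apply_moves --moves '[{"x": 0,"y": 0,"z": 0,"rx": 0,"ry": 0,"rz": 0,"grip": 0.15},{"x": 0,"y": 0,"z": 0,"rx": 0,"ry": 0,"rz": 0,"grip": 0.15}]'

```text
time: 12.45
tool_pos: [0.5812, -0.0192, 0.1013]
tool_rot: [[-0.0, 0.977, 0.214], [0.002, 0.214, -0.977], [-1.0, 0.0, -0.002]]
contact_force: [2.9, 2.6, -4.4]
gripper_width: 0.0285
```

Call:
apply_moves --moves '[{"x": 0.1,"y": -0.4,"z": -4,"rx": 0,"ry": 0,"rz": 0,"grip": 0.15},{"x": 0,"y": 0,"z": -4,"rx": 0,"ry": 0,"rz": 0,"grip": 0.15},{"x": 0,"y": 0,"z": -4,"rx": 0,"ry": 0,"rz": 0,"grip": 0.15},{"x": 0,"y": 0,"z": -4,"rx": 0,"ry": 0,"rz": 0,"grip": 0.15},{"x": 0,"y": 0,"z": -3,"rx": 0,"ry": 0,"rz": 0,"grip": 0.15},{"x": 0,"y": 0,"z": 0,"rx": 0,"ry": 0,"rz": 0,"grip": 0.15}]'

```text
time: 13.2
tool_pos: [0.5815, -0.0205, 0.0823]
tool_rot: [[0.0, 0.977, 0.213], [-0.0, 0.213, -0.977], [-1.0, 0.0, 0.0]]
contact_force: [3.8, 2.4, -3.4]
gripper_width: 0.0286
```

Call:
apply_moves --moves '[{"x": 0,"y": 0,"z": -1,"rx": 0,"ry": 0,"rz": 0,"grip": 0.15},{"x": 0,"y": 0,"z": -1,"rx": 0,"ry": 0,"rz": 0,"grip": 0.15},{"x": 0,"y": 0,"z": 0,"rx": 0,"ry": 0,"rz": 0,"grip": 0.15},{"x": 0,"y": 0,"z": 0,"rx": 0,"ry": 0,"rz": 0,"grip": 0.15}]'

```text
time: 13.7
tool_pos: [0.5817, -0.0208, 0.082]
tool_rot: [[0.001, 0.977, 0.213], [-0.001, 0.213, -0.977], [-1.0, 0.001, 0.001]]
contact_force: [-1.4, 1.4, 9.9]
gripper_width: 0.0286
```

Call:
apply_moves --moves '[{"x": 0,"y": 0,"z": 0.6,"rx": 0,"ry": 0,"rz": 0,"grip": 0.15},{"x": 0,"y": 0,"z": 0,"rx": 0,"ry": 0,"rz": 0,"grip": 0.15},{"x": 0,"y": 0,"z": 0,"rx": 0,"ry": 0,"rz": 0,"grip": 0.15}]'

```text
time: 14.08
tool_pos: [0.5817, -0.0208, 0.082]
tool_rot: [[0.001, 0.977, 0.213], [-0.001, 0.213, -0.977], [-1.0, 0.001, 0.001]]
contact_force: [-1.1, 0.7, 8.5]
gripper_width: 0.0285
```

```bash
python3 - <<'E'
from h import *
o=snap('wrist','w7');snap('scene','s7');print(o['tool_pos'],o['contact_force'])
a=cv2.resize(cv2.imread('pics/w7_raw.png')[100:400,120:520],(400,300));b=cv2.resize(cv2.imread('pics/s7_raw.png')[130:330,220:420],(400,400))
m=np.zeros((400,800,3),np.uint8);m[:300,:400]=a;m[:,400:]=b;cv2.imwrite('pics/f.png',m)
E
```

```text
[ 0.58171471 -0.02075404  0.08197645] [-1.06090119  0.67483757  8.54780052]
```

View pics/f.png

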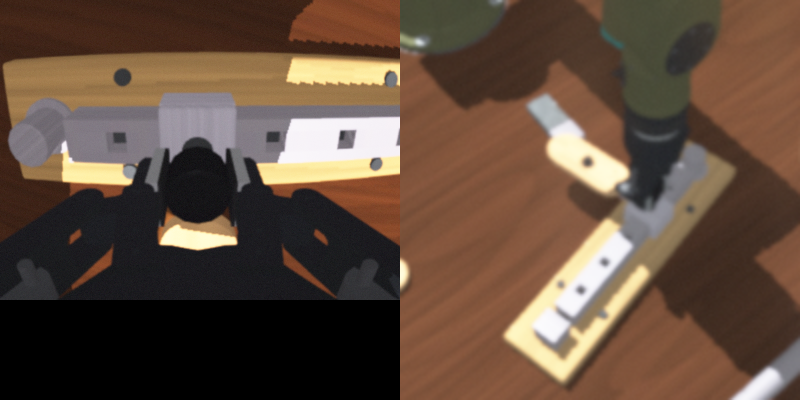

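The carriage now stands one hole nearer the round stop, with a single hole visible between them. The template is still hung with the post in its eye, and the knob is held.

```bash
python3 -c "
from station import job_done
print(job_done())"
```

```text
the job is handed in; nothing more can be done
None
```

The job is handed in: the plywood template hangs on the carriage post, and the carriage is locked one hole nearer the round stop. I am still holding the knob with the pin home.

- **Template:** I lowered it over the post without contact and let go. Wrist pictures showed the post through the eye and the plate lying flat. The last scene picture shows it still hung after the slide.
- **Slide and lock:** I pulled the knob up about 19.5 mm and moved the carriage about 50 mm along the slide's +y. I then pressed the pin down until it bottomed. The tool height of 82.0 mm matches the reading before the lift.
- **Final state:** I am pressing down with about 8.5 N. The last wrist picture shows one free hole between the carriage and the round stop. I finished at about 14 s and never touched the other things on the bench.
- **Disagreements:** The wrist camera read up to 9 mm off the fixed cameras when viewing from a height, but agreed close up. The grip measured 28.5 mm on the 30 mm knob and 48.3 mm on the 50 mm template, so it seems to read slightly low.

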